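# Put the mixed-up sample jars back on their colour stands

## Robot

A 6-joint arm with a two-finger parallel gripper is mounted at the origin on the work surface. World frame = base frame: x ahead of the robot, y to its left, z up, the work surface at z = 0. Lengths are in m, angles in rad, forces in N, time in s.
With the tool pointing down it reaches from about 0.3 to 0.95 m from the base axis. Payload 3.1 kg.
Tool frame: the origin (TCP) lies on the mounting face of the last link; the fingertips stand 173 mm ahead of it and the grasp point (between the pads) lies 155 mm ahead of it; z points along the fingers, y is the line along which they close (so a half turn about z gives the same grasp; the last joint's range is limited). The gripper opens to 85 mm and grips with 20 to 120 N. Pads are 22 mm wide; open, the fingers measure 114 mm over their backs; the gripper's body (76 mm by 85 mm) begins 54 mm behind the grasp point. The pads swing forward as they close: fully open they stand 13 mm farther back than shut.
Start: joints at [1.068, 0.308, 1.634, -0, 1.2, -0.07], TCP at [0.262, 0.567, 0.405] pointing down, gripper open.
Joint ranges: [-3.06, 3.06], [-0.79, 1.96], [0.05, 2.63], [-1.19, 4.34], [0.05, 2.64], [-2.94, 2.94]. Speed limits (rad/s): [2.79, 2.79, 3.14, 3.14, 3.14, 3.14].

## Interface

Orientations are given as a unit quaternion [x, y, z, w].
In Python, from rig import r gives the robot as it stands. The module is installed in compiled form; this text tells all that it offers.
- The arm moves only by the tool play_rows, never from a script. Its arguments are lists of equal length, an entry for each row: "travel": the shift along the tool's x, y, z in cm, a list of three; "turn": the turn, a rotation vector about the tool's x, y, z in rad, a list of three. In form: {"travel": [[dx, dy, dz], ...], "turn": [[ax, ay, az], ...]}. A call has 1 to 10 rows; each row is the pose to reach, as a shift and turn from the pose commanded when the call began, along the tool's axes at that moment; what a row does not reach only later rows make up. A row lasts 1/12 s, in which the tool goes at most 41.7 mm and 7.16 degrees, less where a joint would pass 70% of its speed; a pose out of reach is approached as far as the arm can. A call with a gripper value outside its range is refused whole. "claw" is the finger opening in cm, from 0 to 8.54, set as the call begins (left out, the last holds). The fingers move at their own pace and stop on an object; "grip_force" is the grip in N (left out, the last holds). Time passes only in rows, so rows that repeat a pose let the fingers close. It gives the time, the measured TCP pose, the force, the opening and the grip force at its end, in the units of the state.
- r.read_state(): the state, without advancing time (a new reading comes with each control period).
- r.snapshot(name): name is "scene" or "side" or "wrist"; returns the picture (384x512x3 uint8, blue, green, red); there is no depth.
- r.camera_info(name): a dict with "fx", "fy", "cx", "cy" (pixels), "k1" (the pictures are not rectified: a ray, as slopes to the right and down, at radius r is drawn at 1 + k1 r^2 times it, then the intrinsics apply), "R" (3x3) and "t" (3): a world point X has camera coordinates R X + t. Camera axes: x right, y down, z forward; pixel columns grow to the right and rows downward; lengths in m; the calibration is good to about 2 mm. A picture is of the moment at which its call begins: read the wrist's pose just before it. camera_info takes no time and is no camera call; for the wrist camera it gives the pose at the moment of the call.
- r.job_done(): hands the job in; it is judged then, once.
The state is a dict: "time": time; "joints": joint angles; "joint_velocities": joint speeds; "effort": joint torques, N m; "tool_pos": TCP position; "tool_rot": TCP orientation; "wrist_force": force on the tool from outside, world axes, zero at the start; "ft_torque": the same for the moment, N m; "finger_gap": finger opening in m; "gripper_force": force on a finger pad.
Only numpy, scipy, OpenCV 4.12 (cv2) and the standard library are available. Lean on these libraries where they do the work, as an engineer would, in place of code of your own. Each camera call takes 0.05 s, during which the arm holds its last target. There are 200 camera calls.

## Task

The four sample jars got mixed up: rearrange them so that each jar stands upright, centred on the stand of its own lid's colour, with the white stand left empty. Use the white stand as the free spot on the way; no jar may ever be set down on the bench itself or be tipped over. Leave the stoppered flask among the stands where it is.

Things in the scene. Friction and masses are not known exactly. Their poses are not given: they have to be found in the camera images.
- jar_red_mid (a point): Centre, half-way up, of the closed sample jar with the red lid: an upright round jar 78 mm tall; its clear body with dry contents is 56 mm in diameter and 60 mm tall, the red lid above it 54 mm in diameter and 18 mm tall. About 120 g. Its z axis points up; this point is 39 mm above its underside. It starts on a stand of another colour, up to 6 mm off its centre each way.
- jar_yellow_mid (a point): Centre, half-way up, of the closed sample jar with the yellow lid: an upright round jar 78 mm tall; its clear body with dry contents is 56 mm in diameter and 60 mm tall, the yellow lid above it 54 mm in diameter and 18 mm tall. About 120 g. Its z axis points up; this point is 39 mm above its underside. It starts on a stand of another colour, up to 6 mm off its centre each way.
- jar_blue_mid (a point): Centre, half-way up, of the closed sample jar with the blue lid: an upright round jar 78 mm tall; its clear body with dry contents is 56 mm in diameter and 60 mm tall, the blue lid above it 54 mm in diameter and 18 mm tall. About 120 g. Its z axis points up; this point is 39 mm above its underside. It starts on a stand of another colour, up to 6 mm off its centre each way.
- jar_green_mid (a point): Centre, half-way up, of the closed sample jar with the green lid: an upright round jar 78 mm tall; its clear body with dry contents is 56 mm in diameter and 60 mm tall, the green lid above it 54 mm in diameter and 18 mm tall. About 120 g. Its z axis points up; this point is 39 mm above its underside. It starts on a stand of another colour, up to 6 mm off its centre each way.
- stand_red_top (a point): Centre of the flat top of the red sample stand: a fixed round red plastic disc 86 mm in diameter and 12 mm thick, lying on the bench (top 12 mm above the bench). The red-lidded jar belongs on it. z points up.
- stand_yellow_top (a point): Centre of the flat top of the yellow sample stand: a fixed round yellow plastic disc 86 mm in diameter and 12 mm thick, lying on the bench (top 12 mm above the bench). The yellow-lidded jar belongs on it. z points up.
- stand_blue_top (a point): Centre of the flat top of the blue sample stand: a fixed round blue plastic disc 86 mm in diameter and 12 mm thick, lying on the bench (top 12 mm above the bench). The blue-lidded jar belongs on it. z points up.
- stand_green_top (a point): Centre of the flat top of the green sample stand: a fixed round green plastic disc 86 mm in diameter and 12 mm thick, lying on the bench (top 12 mm above the bench). The green-lidded jar belongs on it. z points up.
- stand_white_top (a point): Centre of the flat top of the white sample stand: a fixed round white plastic disc 86 mm in diameter and 12 mm thick, lying on the bench (top 12 mm above the bench). No jar belongs on it; it starts empty and is the free spot for the exchange. z points up.
- flask_mid (a point): Centre, half-way up, of a small stoppered conical glass flask with amber contents, 118 mm tall, 68 mm wide at its foot and 24 mm at its neck, standing loose on the bench among the stands. Not to be moved. z points up; this point is 59 mm above the bench. All stands and the flask stand at least 125 mm apart, centre to centre; anything else near them is lower than 16 mm.
There are look-alikes about, which are no part of the job. Leave any pink or purple look-alike of the part that bears jar_red_mid alone.

How it is judged:
By the outcome, as a careful person would: the job done as asked, in the order asked, and still so for the second after the job is handed in, with the robot touching nothing.
It also fails if it takes over 136 s, if anything falls off the work surface, if the arm or the gripper's body presses on something with over 40 N, if the wrist force passes 120 N, or if a joint passes its speed limit or range.

## Working session

There is one attempt and no reset: what is moved stays moved. The work goes in short steps, Python scripts to look and compute and a tool call to move; the robot and the scene stay as the last step left them, time stands still between calls to the robot, and variables do not carry over. Pictures are saved under pics/ and viewed, at most 14 in all, crops included, and the job is handed in when it is done.

Besides the shell and the picture viewer there is one more tool, called in YAML: its name, and indented under it one key for each argument. play_rows: Moves the arm, as the interface text tells. Its arguments: {"type":"object","properties":{"travel":{"type":"array","items":{"type":"array","items":{"type":"number"}}},"turn":{"type":"array","items":{"type":"array","items":{"type":"number"}}},"claw":{"type":"number"},"grip_force":{"type":"number"}},"required":["travel","turn"]}

```bash
mkdir -p pics; cat > h.py <<'E'
import numpy as np,cv2
from rig import r
from scipy.spatial.transform import Rotation as Ro
def cam(n):
    c=r.camera_info(n);return c,np.array([[c['fx'],0,c['cx']],[0,c['fy'],c['cy']],[0,0,1.]]),np.array([c['k1'],0,0,0,0.])
def pix2w(c3,u,v,z):
    c,K,d=c3
    s=cv2.undistortPoints(np.array([[[u,v]]],float),K,d)[0,0]
    R=np.array(c['R']);t=np.array(c['t']);o=-R.T@t;g=R.T@np.array([s[0],s[1],1]);return (o+g*(z-o[2])/g[2])
def w2pix(c3,X):
    c,K,d=c3
    return cv2.projectPoints(np.array([X],float),cv2.Rodrigues(np.array(c['R'],float))[0],np.array(c['t'],float),K,d)[0][0,0]
E
python3 - <<'E'
from h import *
print(r.read_state())
for n in ['scene','side','wrist']:
    c=r.camera_info(n);print(n,c['fx'],c['k1'],-np.array(c['R']).T@np.array(c['t']),np.array(c['R'])[2])
    im=r.snapshot(n);cv2.imwrite(f'pics/{n}0.png',im)
a=[cv2.imread(f'pics/{n}0.png') for n in['scene','side']]
cv2.imwrite('pics/s0b.png',cv2.resize(a[0],(800,600),interpolation=cv2.INTER_CUBIC))
E
```

```text
{'time': 0.0, 'joints': array([ 1.06831306e+00,  3.09039856e-01,  1.63522443e+00, -2.55691073e-05,
        1.19970882e+00, -6.96919669e-02]), 'joint_velocities': array([-0.00082266,  0.0002271 ,  0.00186829,  0.00141955,  0.00193581,
       -0.00109948]), 'effort': array([ 1.47467499e-04, -4.15252125e+01, -2.76666999e+01, -6.17718706e-05,
        9.97904426e-03, -9.75652029e-06]), 'tool_pos': array([0.26194198, 0.56698056, 0.40340686]), 'tool_rot': array([ 2.14706041e-01,  9.76677992e-01, -1.14521280e-03, -3.24458939e-04]), 'wrist_force': array([0.46987201, 0.56077084, 0.44518533]), 'ft_torque': array([-0.03267741,  0.03347388,  0.0496702 ]), 'gripper_force': 0.0, 'finger_gap': 0.08514711859545011}
scene 407.6045666939419 -0.1255411497769014 [ 1.22708693 -0.16486626  0.77312371] [-0.70661628  0.18613708 -0.68267593]
side 356.6061901412006 -0.08332185063996839 [0.30403477 0.56841458 0.4770268 ] [ 0.28819244 -0.77963196 -0.55598482]
wrist 304.7794120421654 -0.07771791749064796 [0.19246904 0.59844819 0.37253   ] [ 0.26779142 -0.12620101 -0.95517593]
```

View pics/s0b.png

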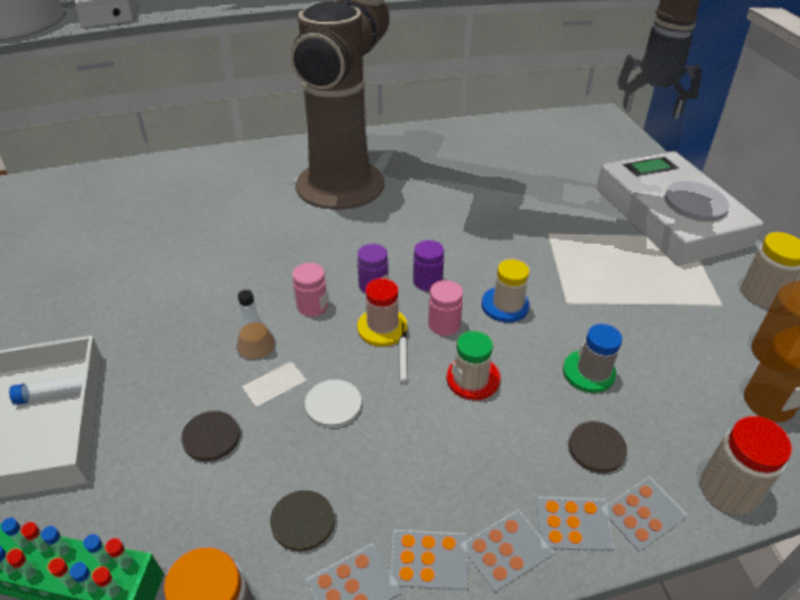

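View pics/side0.png

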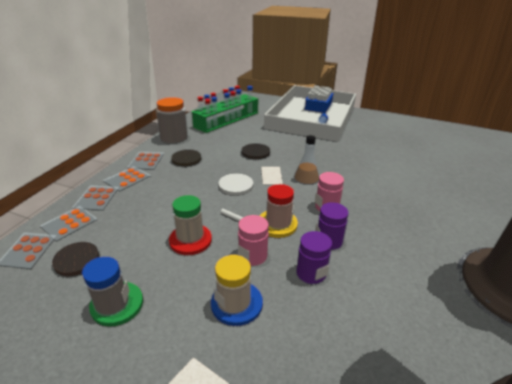

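View pics/wrist0.png

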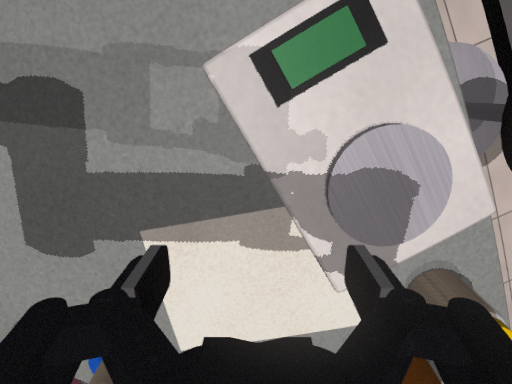

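Scene view (800x600 pixels): the red-lidded jar (382,310) is on the yellow stand, yellow (512,285) on blue, blue (602,350) on green and green (474,360) on red. The white stand (333,403) is empty and the flask is at (255,330).

Possible mix-ups for the red jar:
- pink jars (310,290) and (445,308)
- purple jars (373,268) and (428,265)
- large red-capped jar (755,465)

Only (382,310) has a red lid, a clear body and a stand under it.

```bash
cat > m.py <<'E'
from h import *
from scipy.optimize import least_squares
HUE={'red':((0,5),(175,180)),'yellow':((22,32),),'blue':((100,118),),'green':((55,80),)}
def hull(c3,xy,z0,z1,rad):
    a=np.linspace(0,2*np.pi,60)
    return np.array([w2pix(c3,[xy[0]+rad*np.cos(b),xy[1]+rad*np.sin(b),z]) for b in a for z in(z0,z1)])
def mask(im,col):
    h=cv2.cvtColor(im,cv2.COLOR_BGR2HSV)
    if col=='white': return cv2.inRange(h,(0,0,165),(180,40,255))
    m=0
    for lo,hi in HUE[col]: m=m|cv2.inRange(h,(lo,130,60),(hi,255,255))
    return m
def comp(m,u,v,rr=14):
    n,l,s,_=cv2.connectedComponentsWithStats(m)
    k=[i for i in range(1,n) if s[i,4]>25 and ((np.argwhere(l==i)-[v,u])**2).sum(1).min()<rr**2]
    i=max(k,key=lambda i:s[i,4]);x,y,w,h,_=s[i];return np.array([x-.5,x+w-.5,y-.5,y+h-.5])
def fit(obs,z0,z1,rad,x0,use):
    # obs: list of (cam3, extents L,R,T,B)
    def f(xy):
        o=[]
        for c3,e in obs:
            p=hull(c3,xy,z0,z1,rad);q=np.array([p[:,0].min(),p[:,0].max(),p[:,1].min(),p[:,1].max()])
            o+=list((q-e)[use])
        return o
    s=least_squares(f,x0);return s.x,np.round(s.fun,1)
E
cat > a.py <<'E'
from m import *
ims={n:cv2.imread(f'pics/{n}0.png') for n in('scene','side')};C={n:cam(n) for n in ims}
k=.64
lid={'red':[(382*k,288*k),(281,192)],'yellow':[(512*k,270*k),(233,268)],'blue':[(603*k,337*k),(102,272)],'green':[(474*k,345*k),(187,207)]}
st={'yellow':[(382*k,338*k),(283,230)],'blue':[(506*k,315*k),(237,315)],'green':[(590*k,385*k),(116,315)],'red':[(473*k,390*k),(190,246)],'white':[(333*k,403*k),(236,184)]}
for nm,D,z,rad,use in(('lid',lid,(.072,.09),.027,[0,1,2,3]),('stand',st,(0,.012),.043,[0,1,3])):
  for c,(a,b) in D.items():
    for ns in(['scene'],['side'],['scene','side']):
      obs=[(C[n],comp(mask(ims[n],c),*(a if n=='scene' else b))) for n in ns]
      x0=pix2w(C[ns[0]],*(a if ns[0]=='scene' else b),z[1])[:2]
      x,f=fit(obs,*z,rad,x0,use);print(nm,c,ns[0] if len(ns)==1 else 'both',x.round(4),f)
print('flask',pix2w(C['scene'],255*k,350*k,0),'pinks/purples z~.04')
for u,v in((310,290),(445,308),(373,268),(428,265)): print(pix2w(C['scene'],u*k,v*k,.039).round(3))
E
python3 a.py
```

```text
lid red scene [ 0.4649 -0.0055] [-0.1  0.1 -0.2  0.1]
lid red side [ 0.4664 -0.0084] [-0.7  0.7 -0.8  0.6]
lid red both [ 0.4659 -0.0065] [-0.4 -0.2  0.1  0.5 -0.7  0.7 -0.3  1.2]
lid yellow scene [0.4661 0.2231] [-0.   0.  -0.6  0.6]
lid yellow side [0.4695 0.2186] [ 0.1 -0.1 -0.6  0.5]
lid yellow both [0.469  0.2198] [-0.8 -0.7  0.2  1.5 -0.  -0.1 -0.   1.2]
lid blue scene [0.6501 0.303 ] [-1.   1.  -0.2  0.1]
lid blue side [0.6524 0.301 ] [-1.3  1.3 -1.3  1. ]
lid blue both [0.6518 0.3015] [-1.3  0.8  0.4  0.7 -1.2  1.4 -1.   1.4]
lid green scene [0.6159 0.1032] [-0.8  0.8 -1.1  0.9]
lid green side [0.6198 0.0998] [-1.2  1.3 -1.8  1.4]
lid green both [0.6181 0.1018] [-1.1  0.6 -0.3  1.7 -1.1  1.5 -1.1  2.2]
stand yellow scene [ 0.4667 -0.0058] [-0.1  0.1 -0. ]
stand yellow side [ 0.4592 -0.017 ] [-5.8  5.7 -0.8]
stand yellow both [ 0.4592 -0.0087] [-1.7 -1.6 -1.8 -7.1  4.7  1.7]
stand blue scene [0.46   0.2204] [-0.1  0.1 -0. ]
stand blue side [0.4669 0.2142] [-0.7  0.7 -0.1]
stand blue both [0.466  0.2161] [-0.8 -0.5  1.7 -0.7  0.8  1. ]
stand green scene [0.6431 0.2984] [-0.9  0.9 -0.1]
stand green side [0.6483 0.2927] [-1.   1.  -0.1]
stand green both [0.647  0.2945] [-1.7  0.2  1.4 -1.1  1.   1. ]
stand red scene [0.6113 0.1089] [-0.5  0.5 -0. ]
stand red side [0.6159 0.1041] [-0.3  0.3 -0. ]
stand red both [0.6141 0.107 ] [-0.9  0.1  1.  -0.3  0.5  1.2]
stand white scene [ 0.6031 -0.1139] [ 0.4 -0.4  0. ]
stand white side [ 0.6208 -0.1326] [-0.1  0.1 -0. ]
stand white both [ 0.6116 -0.1165] [-0.2 -0.8  3.1  0.4  1.2  4.2]
flask [ 0.46804858 -0.22346648  0.        ] pinks/purples z~.04
[ 0.384 -0.116  0.039]
[0.484 0.1   0.039]
[0.351 0.004 0.039]
[0.366 0.103 0.039]
```

```bash
cat >> h.py <<'E'
RT=Ro.from_matrix(np.array([[0,1,0],[1,0,0],[0,0,-1.]]))  # tool x=+Y, y=+X, z=-Z
def plan(p,full=False):
    s=r.read_state();R0=Ro.from_quat(s['tool_rot'])
    print('t',s['time'],'tcp',s['tool_pos'].round(4),'gap',s['finger_gap'],'travel cm',(R0.inv().apply(np.array(p)-s['tool_pos'])*100).round(2),'turn',(R0.inv()*RT).as_rotvec().round(3))
E
python3 -c "
from h import *
plan([.55,.08,.43])"
```

```text
t 0.15 tcp [0.262  0.5671 0.4037] gap 0.08515423986386754 travel cm [-46.57 -32.14  -2.58] turn [-2.000e-03  1.000e-03  1.138e+00]
```

play_rows:
  travel:
    - [-46.6,-32.1,-2.5]
    - [-46.6,-32.1,-2.5]
    - [-46.6,-32.1,-2.5]
    - [-46.6,-32.1,-2.5]
    - [-46.6,-32.1,-2.5]
    - [-46.6,-32.1,-2.5]
    - [-46.6,-32.1,-2.5]
    - [-46.6,-32.1,-2.5]
    - [-46.6,-32.1,-2.5]
    - [-46.6,-32.1,-2.5]
  turn:
    - [0,0,1.138]
    - [0,0,1.138]
    - [0,0,1.138]
    - [0,0,1.138]
    - [0,0,1.138]
    - [0,0,1.138]
    - [0,0,1.138]
    - [0,0,1.138]
    - [0,0,1.138]
    - [0,0,1.138]

```text
time: 0.98
tool_pos: [0.4747, 0.2073, 0.4231]
tool_rot: [0.709, 0.706, 0.0, -0.0]
wrist_force: [0.2, -0.4, 0.7]
finger_gap: 0.085
gripper_force: 0.0
```

```bash
python3 -c "
from h import *
plan([.55,.08,.43])"
```

```text
t 0.9833 tcp [0.4747 0.2073 0.4231] gap 0.08503336096864414 travel cm [-12.69   7.58  -0.7 ] turn [-0.    -0.    -0.004]
```

play_rows:
  travel:
    - [-11,6.5,-0.6]
    - [-11,6.5,-0.6]
    - [-11,6.5,-0.6]
    - [-11,6.5,-0.6]
    - [-11,6.5,-0.6]
    - [-11,6.5,-0.6]
    - [-11,6.5,-0.6]
  turn:
    - [0,0,0]
    - [0,0,0]
    - [0,0,0]
    - [0,0,0]
    - [0,0,0]
    - [0,0,0]
    - [0,0,0]

```text
time: 1.57
tool_pos: [0.5386, 0.1002, 0.4285]
tool_rot: [0.707, 0.707, -0.0, -0.001]
wrist_force: [-1.2, 0.2, -0.3]
finger_gap: 0.0855
gripper_force: 0.0
```

```bash
python3 -c "
from h import *
import pickle
plan([.55,.08,.43])
c=cam('wrist');pickle.dump(c,open('c1.pkl','wb'));im=r.snapshot('wrist');cv2.imwrite('pics/w1.png',im);cv2.imwrite('pics/w1b.png',cv2.resize(im,(800,600),interpolation=cv2.INTER_CUBIC))
for k,p in dict(red=[.466,-.006],yel=[.469,.22],blu=[.652,.302],gre=[.618,.102]).items(): print(k,w2pix(c,p+[.09]))
"
```

```text
t 1.5667 tcp [0.5386 0.1002 0.4285] gap 0.08549055469039324 travel cm [-2.02  1.14 -0.15] turn [-0.002 -0.     0.001]
red [194.89791882 262.89470145]
yel [184.71909124  49.51112769]
blu [384.45895949 -43.10656665]
gre [334.60223957 171.52990837]
```

View pics/w1b.png

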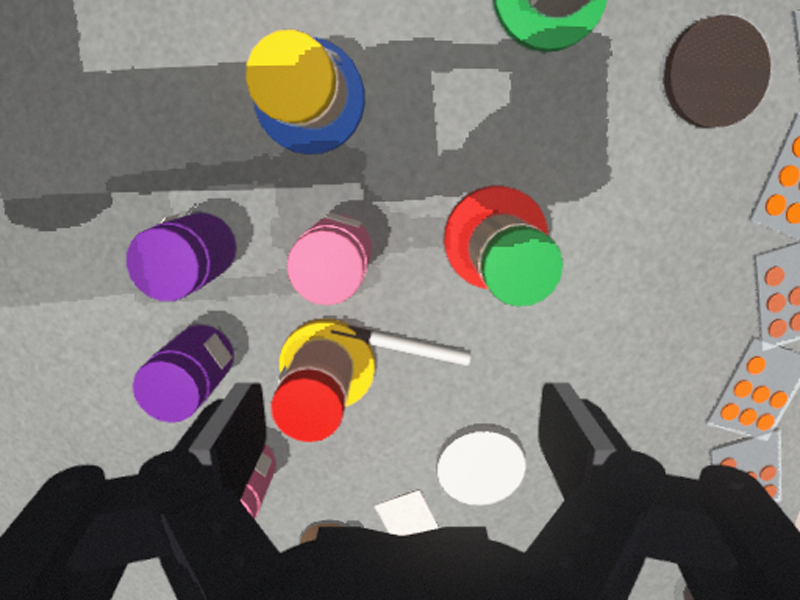

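```bash
cat > b.py <<'E'
from m import *
import pickle
im=cv2.imread('pics/w1.png');c3=pickle.load(open('c1.pkl','rb'));k=.64
for nm,c,u,v,z,rad,use in (('lid','red',308,405,(.072,.09),.027,[0,1,3]),('lid','yellow',285,75,(.072,.09),.027,[0,2,3]),('lid','green',525,265,(.072,.09),.027,[0,1,3]),
 ('st','yellow',360,370,(.0,.012),.043,[0,1,2]),('st','blue',320,135,(0,.012),.043,[1,3]),('st','red',465,230,(0,.012),.043,[0,2]),('st','white',480,468,(0,.012),.043,[0,1,2,3])):
    e=comp(mask(im,c),u*k,v*k,8);x,f=fit([(c3,e)],*z,rad,pix2w(c3,u*k,v*k,z[1])[:2],use);print(nm,c,x.round(4),f,(e/k).round())
E
python3 b.py
```

```text
lid red [ 0.4662 -0.0054] [-0.8  0.8  0. ] [270. 343. 370. 441.]
lid yellow [0.4691 0.2209] [-0.  -0.7  0.8] [245. 335.  29. 123.]
lid green [0.6188 0.1027] [-1.6  1.6  0.1] [482. 562. 227. 305.]
st yellow [ 0.47   -0.0085] [-0.5  0.5  0. ] [279. 374. 318. 405.]
st blue [0.464  0.2189] [0. 0.] [254. 363.  37. 152.]
st red [0.6149 0.1071] [0. 0.] [443. 548. 185. 288.]
st white [0.5352 0.0932] [ 222.7 -222.7  129.7 -157. ] [ -1. 799.  -1. 551.]
```

```bash
python3 - <<'E'
from m import *
import pickle
im=cv2.imread('pics/w1.png');c3=pickle.load(open('c1.pkl','rb'));k=.64
m=cv2.inRange(im,(170,170,170),(255,255,255));e=comp(m,480*k,468*k,8)
for e in (e,np.array([437,526,431,505])*k):
    print(fit([(c3,e)],0.011,.012,.043,[.61,-.117],[0,1,2,3]),(e/k).round())
plan([.466,-.0055,.33])
E
```

```text
(array([ 0.6146956, -0.1196535]), array([ 2.2, -2.2,  2. , -2.5])) [434. 529. 430. 512.]
(array([ 0.61477135, -0.11650321]), array([ 0.1, -0.1, -0.2,  0.2])) [437. 526. 431. 505.]
t 1.6167 tcp [0.5385 0.1005 0.4287] gap 0.08567525321650635 travel cm [-10.59  -7.26   9.87] turn [-0.001 -0.     0.002]
```

play_rows:
  travel:
    - [-10.6,-7.3,9.9]
    - [-10.6,-7.3,9.9]
    - [-10.6,-7.3,9.9]
    - [-10.6,-7.3,9.9]
    - [-10.6,-7.3,9.9]
    - [-10.6,-7.3,9.9]
    - [-10.6,-7.3,9.9]
  turn:
    - [0,0,0]
    - [0,0,0]
    - [0,0,0]
    - [0,0,0]
    - [0,0,0]
    - [0,0,0]
    - [0,0,0]

```text
time: 2.2
tool_pos: [0.4668, -0.0058, 0.3308]
tool_rot: [0.707, 0.707, 0.001, 0.001]
wrist_force: [0.2, -0.1, -0.4]
finger_gap: 0.0853
gripper_force: 0.0
```

```bash
cat > look.py <<'E'
from m import *
import sys
# wrist look: fit given colour lid near expected xy; args colour x y z0 z1 rad use
def look(c,xy,z,rad,use,name,loose=0):
    c3=cam('wrist');im=r.snapshot('wrist');cv2.imwrite(f'pics/{name}.png',im)
    u,v=w2pix(c3,[xy[0],xy[1],z[1]]);m=mask(im,c)
    e=comp(m,u,v,12);x,f=fit([(c3,e)],*z,rad,xy,use);print(c,x.round(4),f,e)
E
python3 - <<'E'
from look import *
look('red',[.466,-.0055],(.072,.09),.027,[0,1,3],'w2')
plan([.466,-.0055,.207])
E
```

```text
red [ 0.4669 -0.0051] [-0.9  0.9  0.1] [221.5 293.5 164.5 237.5]
t 2.25 tcp [ 0.4675 -0.0057  0.3315] gap 0.08538552471125165 travel cm [ 0.02 -0.19 12.44] turn [ 0.003 -0.     0.002]
```

View pics/w2.png

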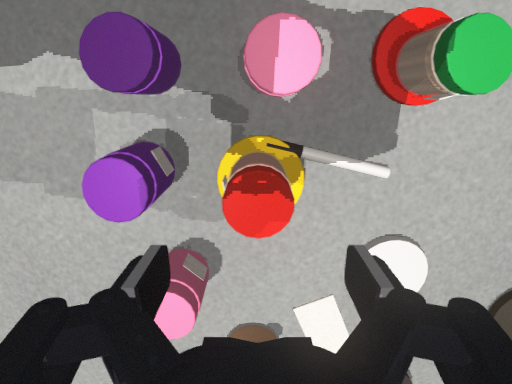

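The crop shows the red-lidded clear jar at (258,200) on the yellow stand. The pink and purple jars are separate, and the fingers clear both. I'll descend and grip.

play_rows:
  travel:
    - [0,0,4]
    - [0,0,7]
    - [0,0,10]
    - [0,0,12]
    - [0,0,12.4]
    - [0,0,12.4]
    - [0,0,12.4]
  turn:
    - [0,0,0]
    - [0,0,0]
    - [0,0,0]
    - [0,0,0]
    - [0,0,0]
    - [0,0,0]
    - [0,0,0]

```text
time: 2.83
tool_pos: [0.4679, -0.0062, 0.2074]
tool_rot: [0.707, 0.708, 0.001, 0.001]
wrist_force: [1.3, -0.3, 0.5]
finger_gap: 0.0855
gripper_force: 0.0
```

play_rows:
  travel:
    - [0,0,0]
    - [0,0,0]
    - [0,0,0]
    - [0,0,0]
    - [0,0,0]
    - [0,0,0]
    - [0,0,0]
    - [0,0,0]
    - [0,0,0]
    - [0,0,0]
  turn:
    - [0,0,0]
    - [0,0,0]
    - [0,0,0]
    - [0,0,0]
    - [0,0,0]
    - [0,0,0]
    - [0,0,0]
    - [0,0,0]
    - [0,0,0]
    - [0,0,0]
  claw: 4.5
  grip_force: 25

```text
time: 3.67
tool_pos: [0.4674, -0.0068, 0.2078]
tool_rot: [0.707, 0.707, 0.001, 0.001]
wrist_force: [-0.9, 0.5, 6.6]
finger_gap: 0.0551
gripper_force: 26.1
```

play_rows:
  travel:
    - [0,0,-2]
    - [0,0,-5]
    - [0,0,-9]
    - [0,0,-12]
    - [-2,2.7,-12]
    - [-4.5,5.9,-12]
    - [-6.9,9.0,-12]
    - [-9,12,-12]
    - [-11.2,14.7,-12]
    - [-11.2,14.7,-12]
  turn:
    - [0,0,0]
    - [0,0,0]
    - [0,0,0]
    - [0,0,0]
    - [0,0,0]
    - [0,0,0]
    - [0,0,0]
    - [0,0,0]
    - [0,0,0]
    - [0,0,0]

```text
time: 4.5
tool_pos: [0.6175, -0.1229, 0.3271]
tool_rot: [0.708, 0.706, 0.001, 0.004]
wrist_force: [-0.4, 0.1, -1.3]
finger_gap: 0.0552
gripper_force: 27.5
```

play_rows:
  travel:
    - [0,0,0]
    - [0,0,0]
    - [0,0,0]
  turn:
    - [0,0,0]
    - [0,0,0]
    - [0,0,0]

```text
time: 4.75
tool_pos: [0.6121, -0.118, 0.3256]
tool_rot: [0.707, 0.707, -0.0, -0.001]
wrist_force: [0.5, 0.4, -1.1]
finger_gap: 0.0554
gripper_force: 27.5
```

```bash
python3 - <<'E'
from look import *
plan([.6147,-.119,.3275])
c3=cam('wrist');im=r.snapshot('wrist');cv2.imwrite('pics/w3.png',im)
for a in (.6147,-.118,.012),(.470,-.0085,.012): print(w2pix(c3,a))
S=cv2.imread
cv2.imwrite('pics/sc3.png',r.snapshot('scene'))
E
python3 -c "
import cv2,numpy as np
cv2.imwrite('pics/c3.png',np.hstack([cv2.resize(cv2.imread('pics/w3.png'),(400,300)),cv2.resize(cv2.imread('pics/sc3.png'),(400,300))]))"
```

```text
t 4.75 tcp [ 0.6121 -0.118   0.3256] gap 0.05541146062757159 travel cm [-0.1   0.26 -0.19] turn [-0.002 -0.001  0.   ]
[261.19558098 179.26233444]
[98.62708814 60.25354162]
```

View pics/c3.png

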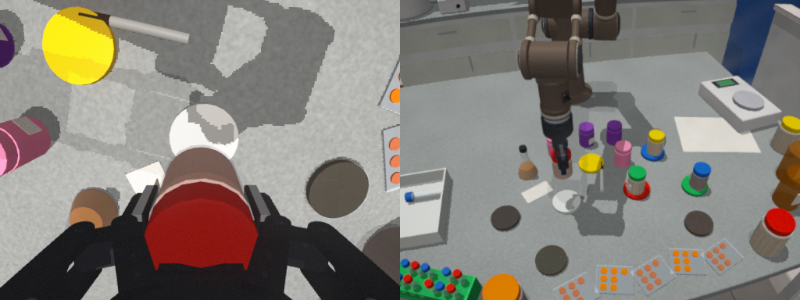

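The jar is held above the white stand, and the yellow stand at (79,45) in the left picture is empty and fully visible. The pen's tip lies over the rim of the yellow stand. I'll fit both stands from this picture.

```bash
python3 - <<'E'
from m import *
c3=cam('wrist');im=cv2.imread('pics/w3.png')
m=mask(im,'yellow');e=comp(m,100,60);print(fit([(c3,e)],0.011,.012,.043,[.47,-.0085],[0,1,3]),e)
m=cv2.inRange(im,(170,170,170),(255,255,255));e=comp(m,225,150,10);print(e)
print(fit([(c3,np.array([169.5*1.28,240*1.28,103*1.28,0]))],0.011,.012,.043,[.61,-.118],[0,1,2]))
# pen tip
print(pix2w(c3,79*1.28,14*1.28,.014))
cv2.imwrite('pics/w3c.png',cv2.resize(np.hstack([im[0:140,20:280],im[110:250,180:440]]),None,fx=1.5,fy=2.2,interpolation=cv2.INTER_CUBIC)[:,:800])
E
```

```text
(array([ 0.47216277, -0.00758728]), array([ 1.5, -1.4, -0.1])) [ 53.5 149.5   8.5 108.5]
[ 2.125e+02  5.115e+02 -5.000e-01  3.145e+02]
(array([ 0.61606569, -0.11599405]), array([ 0.3, -0.3, -0. ]))
[0.47727219 0.02598039 0.014     ]
```

View pics/w3c.png

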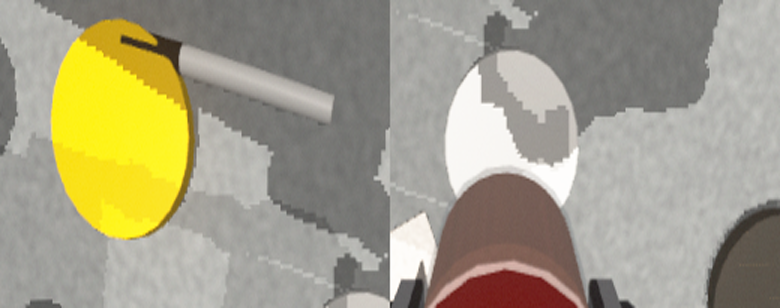

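play_rows:
  travel:
    - [0,0.3,3]
    - [0,0.3,6]
    - [0,0.3,8.5]
    - [0,0.3,10]
    - [0,0.3,11]
    - [0,0.3,11.5]
    - [0,0.3,11.8]
    - [0,0.3,11.8]
  turn:
    - [0,0,0]
    - [0,0,0]
    - [0,0,0]
    - [0,0,0]
    - [0,0,0]
    - [0,0,0]
    - [0,0,0]
    - [0,0,0]

```text
time: 5.52
tool_pos: [0.6166, -0.1186, 0.2088]
tool_rot: [0.707, 0.707, 0.0, 0.0]
wrist_force: [0.3, -0.2, -0.5]
finger_gap: 0.0552
gripper_force: 27.5
```

Lower by 1 mm more, then open to 7.6 cm.

play_rows:
  travel:
    - [0,-0.1,0.1]
    - [0,-0.1,0.1]
    - [0,-0.1,0.1]
  turn:
    - [0,0,0]
    - [0,0,0]
    - [0,0,0]

```text
time: 5.77
tool_pos: [0.6157, -0.1189, 0.2081]
tool_rot: [0.707, 0.707, 0.0, 0.001]
wrist_force: [-0.0, 0.6, -1.3]
finger_gap: 0.0554
gripper_force: 27.5
```

play_rows:
  travel:
    - [0,0,0]
    - [0,0,0]
    - [0,0,0]
    - [0,0,0]
    - [0,0,0]
    - [0,0,0]
  turn:
    - [0,0,0]
    - [0,0,0]
    - [0,0,0]
    - [0,0,0]
    - [0,0,0]
    - [0,0,0]
  claw: 8.5

```text
time: 6.27
tool_pos: [0.6153, -0.1188, 0.2071]
tool_rot: [0.707, 0.707, 0.0, 0.0]
wrist_force: [-1.2, -0.3, 0.0]
finger_gap: 0.0852
gripper_force: 0.0
```

play_rows:
  travel:
    - [0,0,-1]
    - [0,0,-4]
    - [0,0,-8]
    - [0,0,-12]
    - [0,0,-12.3]
    - [0,0,-12.3]
    - [0,0,-12.3]
  turn:
    - [0,0,0]
    - [0,0,0]
    - [0,0,0]
    - [0,0,0]
    - [0,0,0]
    - [0,0,0]
    - [0,0,0]

```text
time: 6.85
tool_pos: [0.6152, -0.1187, 0.3309]
tool_rot: [0.707, 0.707, 0.0, 0.0]
wrist_force: [-0.2, -1.0, 0.2]
finger_gap: 0.0852
gripper_force: 0.0
```

```bash
python3 - <<'E'
from look import *
look('red',[.6155,-.117],(.072,.09),.027,[0,1,3],'w4')
plan([.469,.2205,.330])
E
```

```text
red [ 0.6146 -0.1175] [-1.5  1.5  0.1] [221.5 292.5 163.5 236.5]
t 6.9 tcp [ 0.6146 -0.1186  0.3292] gap 0.08490245797682922 travel cm [ 3.391e+01 -1.456e+01 -3.000e-02] turn [-0.002 -0.001  0.   ]
```

View pics/w4.png

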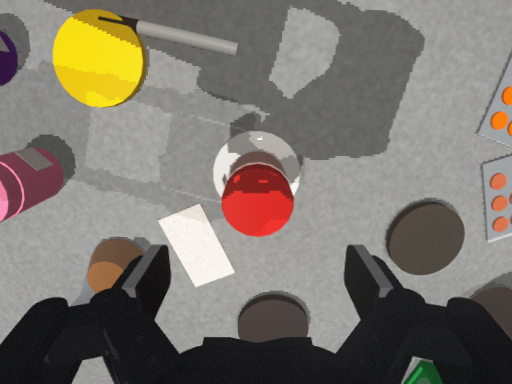

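The red jar stands upright, centred on the white stand at (258,200). Next is the yellow jar.

play_rows:
  travel:
    - [33.9,-14.5,0]
    - [33.9,-14.5,0]
    - [33.9,-14.5,0]
    - [33.9,-14.5,0]
    - [33.9,-14.5,0]
    - [33.9,-14.5,0]
    - [33.9,-14.5,0]
    - [33.9,-14.5,0]
    - [33.9,-14.5,0]
    - [33.9,-14.5,0]
  turn:
    - [0,0,0]
    - [0,0,0]
    - [0,0,0]
    - [0,0,0]
    - [0,0,0]
    - [0,0,0]
    - [0,0,0]
    - [0,0,0]
    - [0,0,0]
    - [0,0,0]

```text
time: 7.73
tool_pos: [0.4666, 0.2244, 0.3276]
tool_rot: [0.705, 0.709, -0.002, -0.002]
wrist_force: [0.2, -0.2, 0.8]
finger_gap: 0.0846
gripper_force: 0.0
```

play_rows:
  travel:
    - [0,0,0]
    - [0,0,0]
    - [0,0,0]
    - [0,0,0]
  turn:
    - [0,0,0]
    - [0,0,0]
    - [0,0,0]
    - [0,0,0]

```text
time: 8.07
tool_pos: [0.4708, 0.2189, 0.3294]
tool_rot: [0.708, 0.706, -0.001, -0.0]
wrist_force: [0.2, 0.3, 0.2]
finger_gap: 0.0851
gripper_force: 0.0
```

```bash
python3 - <<'E'
from look import *
look('yellow',[.469,.2205],(.072,.09),.027,[0,1,3],'w5')
plan([.469,.2205,.207])
E
```

```text
yellow [0.4687 0.2216] [-1.3  1.3  0.1] [219.5 291.5 161.5 235.5]
t 8.1167 tcp [0.4708 0.2189 0.3296] gap 0.08483268965809589 travel cm [ 0.16 -0.18 12.26] turn [-0.001  0.    -0.002]
```

play_rows:
  travel:
    - [0.2,-0.2,4]
    - [0.2,-0.2,7]
    - [0.2,-0.2,10]
    - [0.2,-0.2,12]
    - [0.2,-0.2,12.2]
    - [0.2,-0.2,12.2]
    - [0.2,-0.2,12.2]
  turn:
    - [0,0,0]
    - [0,0,0]
    - [0,0,0]
    - [0,0,0]
    - [0,0,0]
    - [0,0,0]
    - [0,0,0]

```text
time: 8.7
tool_pos: [0.4693, 0.2219, 0.209]
tool_rot: [0.708, 0.707, 0.001, 0.0]
wrist_force: [-0.1, -0.3, -0.1]
finger_gap: 0.085
gripper_force: 0.0
```

play_rows:
  travel:
    - [0,0,0]
    - [0,0,0]
    - [0,0,0]
    - [0,0,0]
    - [0,0,0]
    - [0,0,0]
    - [0,0,0]
    - [0,0,0]
    - [0,0,0]
  turn:
    - [0,0,0]
    - [0,0,0]
    - [0,0,0]
    - [0,0,0]
    - [0,0,0]
    - [0,0,0]
    - [0,0,0]
    - [0,0,0]
    - [0,0,0]
  claw: 4.5

```text
time: 9.45
tool_pos: [0.4692, 0.2226, 0.2099]
tool_rot: [0.707, 0.707, 0.001, 0.001]
wrist_force: [-0.3, -1.0, 5.9]
finger_gap: 0.0555
gripper_force: 26.5
```

play_rows:
  travel:
    - [0,0,-2]
    - [0,0,-5]
    - [0,0,-9]
    - [0,0,-12]
    - [0,0,-12]
    - [0,0,-12]
  turn:
    - [0,0,0]
    - [0,0,0]
    - [0,0,0]
    - [0,0,0]
    - [0,0,0]
    - [0,0,0]

```text
time: 9.95
tool_pos: [0.4691, 0.2226, 0.3308]
tool_rot: [0.707, 0.707, 0.003, 0.001]
wrist_force: [-0.1, -0.4, -1.3]
finger_gap: 0.0553
gripper_force: 27.6
```

```bash
python3 - <<'E'
from look import *
plan([.471,-.0083,.328])
c3=cam('wrist');im=r.snapshot('wrist');cv2.imwrite('pics/w6.png',im);print(w2pix(c3,[.464,.217,.012]))
E
```

```text
t 9.95 tcp [0.4691 0.2226 0.3308] gap 0.055321742006809164 travel cm [-23.1    0.18   0.23] turn [ 0.006 -0.002  0.   ]
[250.78761069 183.93385239]
```

View pics/w6.png

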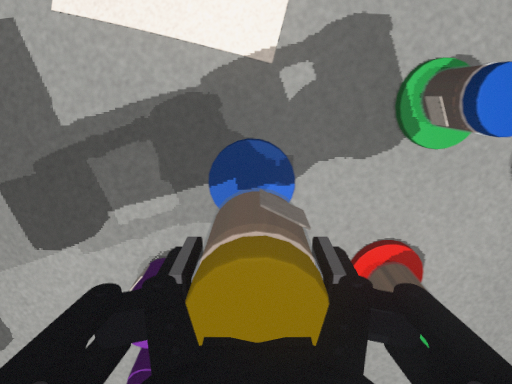

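The yellow jar is held and the blue stand is clear at (251,175). Carrying the jar to the yellow stand.

play_rows:
  travel:
    - [-3.5,0.2,0.2]
    - [-7,0.2,0.2]
    - [-10.5,0.2,0.2]
    - [-14,0.2,0.2]
    - [-17.5,0.2,0.2]
    - [-20.5,0.2,0.2]
    - [-22.5,0.2,0.2]
    - [-23,0.2,0.2]
    - [-23,0.2,0.2]
    - [-23,0.2,0.2]
  turn:
    - [0,0,0]
    - [0,0,0]
    - [0,0,0]
    - [0,0,0]
    - [0,0,0]
    - [0,0,0]
    - [0,0,0]
    - [0,0,0]
    - [0,0,0]
    - [0,0,0]

```text
time: 10.83
tool_pos: [0.4696, -0.0074, 0.3246]
tool_rot: [0.707, 0.707, -0.001, -0.002]
wrist_force: [-0.1, 0.6, -1.8]
finger_gap: 0.0555
gripper_force: 27.6
```

play_rows:
  travel:
    - [0,0,0]
    - [0,0,0]
    - [0,0,0]
  turn:
    - [0,0,0]
    - [0,0,0]
    - [0,0,0]

```text
time: 11.08
tool_pos: [0.4702, -0.0067, 0.3259]
tool_rot: [0.706, 0.708, -0.0, -0.0]
wrist_force: [0.0, 0.7, -0.9]
finger_gap: 0.0553
gripper_force: 27.6
```

```bash
python3 - <<'E'
from look import *
plan([.471,-.007,.2105])
c3=cam('wrist');im=r.snapshot('wrist');cv2.imwrite('pics/w7.png',im);u=w2pix(c3,[.471,-.008,.012])
m=cv2.inRange(cv2.cvtColor(im,cv2.COLOR_BGR2HSV),(20,130,60),(33,255,255));m[220:]=0;e=comp(m,*u);print(u,e,fit([(c3,e)],.011,.012,.043,[.471,-.008],[0,1,2]))
E
```

```text
t 11.0833 tcp [ 0.4702 -0.0067  0.3259] gap 0.05528736621284044 travel cm [-0.03  0.08 11.54] turn [-0.    -0.     0.002]
[258.77644347 180.33729525] [213.5 301.5 133.5 204.5] (array([ 0.46978613, -0.00650604]), array([-0.7,  0.8,  0.1]))
```

play_rows:
  travel:
    - [0,0,3]
    - [0,0,6]
    - [0,0,8.5]
    - [0,0,10]
    - [0,0,11]
    - [0,0,11.5]
    - [0,0,11.6]
    - [0,0,11.6]
    - [0,0,11.6]
  turn:
    - [0,0,0]
    - [0,0,0]
    - [0,0,0]
    - [0,0,0]
    - [0,0,0]
    - [0,0,0]
    - [0,0,0]
    - [0,0,0]
    - [0,0,0]

```text
time: 11.88
tool_pos: [0.4711, -0.0077, 0.211]
tool_rot: [0.707, 0.707, 0.001, 0.001]
wrist_force: [-0.0, 0.6, -1.7]
finger_gap: 0.0556
gripper_force: 27.6
```

play_rows:
  travel:
    - [0,0,0.1]
    - [0,0,0.2]
    - [0,0,0.2]
  turn:
    - [0,0,0]
    - [0,0,0]
    - [0,0,0]

```text
time: 12.13
tool_pos: [0.4713, -0.0079, 0.2098]
tool_rot: [0.707, 0.707, 0.001, 0.001]
wrist_force: [-1.2, -0.4, 7.5]
finger_gap: 0.0554
gripper_force: 28.3
```

play_rows:
  travel:
    - [0,0,0]
    - [0,0,0]
    - [0,0,0]
    - [0,0,0]
    - [0,0,0]
    - [0,0,0]
  turn:
    - [0,0,0]
    - [0,0,0]
    - [0,0,0]
    - [0,0,0]
    - [0,0,0]
    - [0,0,0]
  claw: 8.5

```text
time: 12.63
tool_pos: [0.4702, -0.0078, 0.208]
tool_rot: [0.707, 0.707, -0.0, -0.0]
wrist_force: [0.3, -0.6, -0.3]
finger_gap: 0.0851
gripper_force: 0.0
```

play_rows:
  travel:
    - [0,0,-1]
    - [0,0,-4]
    - [0,0,-8]
    - [0,0,-12]
    - [0,0,-12]
    - [0,0,-12]
    - [0,0,-12]
  turn:
    - [0,0,0]
    - [0,0,0]
    - [0,0,0]
    - [0,0,0]
    - [0,0,0]
    - [0,0,0]
    - [0,0,0]

```text
time: 13.22
tool_pos: [0.47, -0.0077, 0.3285]
tool_rot: [0.707, 0.707, 0.0, 0.0]
wrist_force: [-0.5, -0.3, -0.2]
finger_gap: 0.0847
gripper_force: 0.0
```

```bash
python3 - <<'E'
from look import *
plan([.652,.3015,.33])
c3=cam('wrist');im=r.snapshot('wrist');cv2.imwrite('pics/w8.png',im);cv2.imwrite('pics/w8c.png',cv2.resize(im[110:260,130:390],None,fx=2.5,fy=2.5,interpolation=cv2.INTER_CUBIC))
E
```

```text
t 13.2167 tcp [ 0.47   -0.0077  0.3285] gap 0.08467934727174244 travel cm [30.92 18.2  -0.14] turn [0.001 0.    0.   ]
```

View pics/w8c.png

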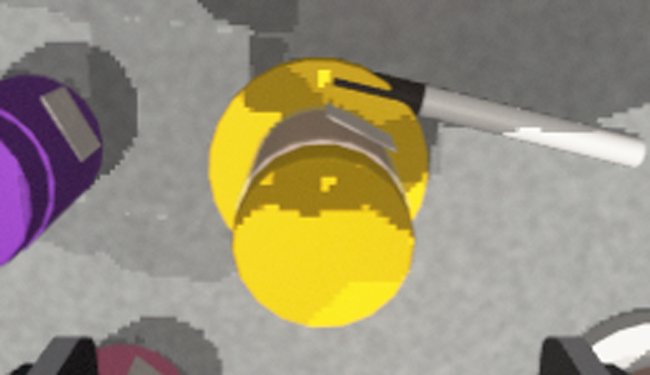

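The yellow jar stands upright on the yellow stand, clear of the pen. Next is the blue jar.

play_rows:
  travel:
    - [30.9,18.2,0]
    - [30.9,18.2,0]
    - [30.9,18.2,0]
    - [30.9,18.2,0]
    - [30.9,18.2,0]
    - [30.9,18.2,0]
    - [30.9,18.2,0]
    - [30.9,18.2,0]
    - [30.9,18.2,0]
    - [30.9,18.2,0]
  turn:
    - [0,0,0]
    - [0,0,0]
    - [0,0,0]
    - [0,0,0]
    - [0,0,0]
    - [0,0,0]
    - [0,0,0]
    - [0,0,0]
    - [0,0,0]
    - [0,0,0]

```text
time: 14.1
tool_pos: [0.653, 0.3057, 0.3248]
tool_rot: [0.706, 0.708, -0.0, -0.001]
wrist_force: [-0.6, 0.0, 0.5]
finger_gap: 0.085
gripper_force: 0.0
```

play_rows:
  travel:
    - [0,0,0]
    - [0,0,0]
    - [0,0,0]
    - [0,0,0]
  turn:
    - [0,0,0]
    - [0,0,0]
    - [0,0,0]
    - [0,0,0]

```text
time: 14.43
tool_pos: [0.6518, 0.2998, 0.3274]
tool_rot: [0.708, 0.707, -0.001, -0.0]
wrist_force: [0.3, 0.4, -0.6]
finger_gap: 0.0852
gripper_force: 0.0
```

```bash
python3 - <<'E'
from look import *
look('blue',[.652,.3015],(.072,.09),.027,[0,1,3],'w9')
plan([.652,.3015,.207])
c3=cam('wrist');im=cv2.imread('pics/w9.png');u=w2pix(c3,[.645,.295,.012]);e=comp(mask(im,'green'),*u,30);print(fit([(c3,e)],.0,.012,.043,[.645,.295],[0,1,2]),e)
E
```

```text
blue [0.6506 0.3026] [-1.1  1.1  0.1] [220.5 293.5 163.5 236.5]
t 14.4833 tcp [0.6519 0.2999 0.3279] gap 0.08479221036777089 travel cm [ 0.17  0.02 12.09] turn [-0.001  0.001 -0.001]
(array([0.64789168, 0.29449902]), array([-0.7,  0.7,  0.1])) [210.5 297.5 137.5 205.5]
```

play_rows:
  travel:
    - [0.2,-0.1,4]
    - [0.2,-0.1,7]
    - [0.2,-0.1,10]
    - [0.2,-0.1,11.8]
    - [0.2,-0.1,12]
    - [0.2,-0.1,12]
    - [0.2,-0.1,12]
  turn:
    - [0,0,0]
    - [0,0,0]
    - [0,0,0]
    - [0,0,0]
    - [0,0,0]
    - [0,0,0]
    - [0,0,0]

```text
time: 15.07
tool_pos: [0.6521, 0.303, 0.2097]
tool_rot: [0.707, 0.707, 0.001, 0.001]
wrist_force: [-0.0, 0.4, 0.4]
finger_gap: 0.0847
gripper_force: 0.0
```

play_rows:
  travel:
    - [0,0,0]
    - [0,0,0]
    - [0,0,0]
    - [0,0,0]
    - [0,0,0]
    - [0,0,0]
    - [0,0,0]
    - [0,0,0]
    - [0,0,0]
  turn:
    - [0,0,0]
    - [0,0,0]
    - [0,0,0]
    - [0,0,0]
    - [0,0,0]
    - [0,0,0]
    - [0,0,0]
    - [0,0,0]
    - [0,0,0]
  claw: 4.5

```text
time: 15.82
tool_pos: [0.6522, 0.3036, 0.2107]
tool_rot: [0.707, 0.707, 0.001, 0.001]
wrist_force: [-0.8, -0.1, 6.7]
finger_gap: 0.0555
gripper_force: 27.3
```

play_rows:
  travel:
    - [0,0,-2]
    - [0,0,-5]
    - [0,0,-9]
    - [0,0,-12]
    - [0,0,-12]
    - [0,0,-12]
  turn:
    - [0,0,0]
    - [0,0,0]
    - [0,0,0]
    - [0,0,0]
    - [0,0,0]
    - [0,0,0]

```text
time: 16.32
tool_pos: [0.6523, 0.3037, 0.3319]
tool_rot: [0.707, 0.707, 0.003, 0.001]
wrist_force: [0.8, -0.3, -2.7]
finger_gap: 0.0551
gripper_force: 27.4
```

```bash
python3 - <<'E'
from look import *
plan([.465,.219,.328])
E
```

```text
t 16.3167 tcp [0.6523 0.3037 0.3319] gap 0.055100097628582416 travel cm [ -8.47 -18.74   0.25] turn [ 0.007 -0.003  0.   ]
```

play_rows:
  travel:
    - [-1.5,-3.3,0.2]
    - [-3,-6.6,0.2]
    - [-4.5,-10,0.2]
    - [-6,-13.3,0.2]
    - [-7.5,-16.5,0.2]
    - [-8.2,-18,0.2]
    - [-8.4,-18.7,0.2]
    - [-8.4,-18.7,0.2]
    - [-8.4,-18.7,0.2]
    - [-8.4,-18.7,0.2]
  turn:
    - [0,0,0]
    - [0,0,0]
    - [0,0,0]
    - [0,0,0]
    - [0,0,0]
    - [0,0,0]
    - [0,0,0]
    - [0,0,0]
    - [0,0,0]
    - [0,0,0]

```text
time: 17.15
tool_pos: [0.4656, 0.2198, 0.3262]
tool_rot: [0.707, 0.707, 0.001, 0.0]
wrist_force: [0.9, -0.6, -2.7]
finger_gap: 0.0555
gripper_force: 27.6
```

play_rows:
  travel:
    - [0,0,0]
    - [0,0,0]
    - [0,0,0]
  turn:
    - [0,0,0]
    - [0,0,0]
    - [0,0,0]

```text
time: 17.4
tool_pos: [0.465, 0.2195, 0.326]
tool_rot: [0.707, 0.707, 0.0, 0.0]
wrist_force: [0.5, -0.2, -2.0]
finger_gap: 0.0553
gripper_force: 27.6
```

```bash
cat > st.py <<'E'
from look import *
import sys
def stand(c,xy,name):
    c3=cam('wrist');im=r.snapshot('wrist');cv2.imwrite(f'pics/{name}.png',im);u=w2pix(c3,[*xy,.012])
    m=mask(im,c);m[220:]=0;e=comp(m,*u,30);print(c,e,fit([(c3,e)],.011,.012,.043,xy,[0,1,2]))
E
python3 - <<'E'
from st import *
plan([.465,.219,.2105])
stand('blue',[.465,.218],'w10')
E
```

```text
t 17.4 tcp [0.465  0.2195 0.326 ] gap 0.055341464242087426 travel cm [-5.000e-02 -1.000e-02  1.155e+01] turn [ 0. -0.  0.]
blue [213.5 301.5 134.5 205.5] (array([0.4648138 , 0.21875965]), array([-0.7,  0.7,  0.1]))
```

play_rows:
  travel:
    - [0,0,3]
    - [0,0,6]
    - [0,0,8.5]
    - [0,0,10]
    - [0,0,11]
    - [0,0,11.5]
    - [0,0,11.7]
    - [0,0,11.7]
    - [0,0,11.7]
  turn:
    - [0,0,0]
    - [0,0,0]
    - [0,0,0]
    - [0,0,0]
    - [0,0,0]
    - [0,0,0]
    - [0,0,0]
    - [0,0,0]
    - [0,0,0]

```text
time: 18.2
tool_pos: [0.4644, 0.2193, 0.2105]
tool_rot: [0.707, 0.707, -0.001, -0.0]
wrist_force: [-3.6, -1.5, 4.9]
finger_gap: 0.0556
gripper_force: 28.2
```

play_rows:
  travel:
    - [0,0,0]
    - [0,0,0]
    - [0,0,0]
    - [0,0,0]
    - [0,0,0]
    - [0,0,0]
  turn:
    - [0,0,0]
    - [0,0,0]
    - [0,0,0]
    - [0,0,0]
    - [0,0,0]
    - [0,0,0]
  claw: 8.5

```text
time: 18.7
tool_pos: [0.4644, 0.2193, 0.2091]
tool_rot: [0.707, 0.707, 0.0, 0.0]
wrist_force: [1.0, -0.5, -1.1]
finger_gap: 0.085
gripper_force: 0.0
```

play_rows:
  travel:
    - [0,0,-1]
    - [0,0,-4]
    - [0,0,-8]
    - [0,0,-12]
    - [0,0,-12]
    - [0,0,-12]
    - [0,0,-12]
  turn:
    - [0,0,0]
    - [0,0,0]
    - [0,0,0]
    - [0,0,0]
    - [0,0,0]
    - [0,0,0]
    - [0,0,0]

```text
time: 19.28
tool_pos: [0.4641, 0.2192, 0.3295]
tool_rot: [0.707, 0.707, 0.0, 0.0]
wrist_force: [-0.4, -0.3, -0.3]
finger_gap: 0.0848
gripper_force: 0.0
```

```bash
python3 - <<'E'
from look import *
plan([.619,.1023,.33])
c3=cam('wrist');im=r.snapshot('wrist');cv2.imwrite('pics/w11.png',im);cv2.imwrite('pics/w11c.png',cv2.resize(im[110:260,130:390],None,fx=2.5,fy=2.5,interpolation=cv2.INTER_CUBIC))
E
```

```text
t 19.2833 tcp [0.4641 0.2192 0.3295] gap 0.08479486356678007 travel cm [-11.69  15.49  -0.04] turn [ 0. -0.  0.]
```

View pics/w11c.png

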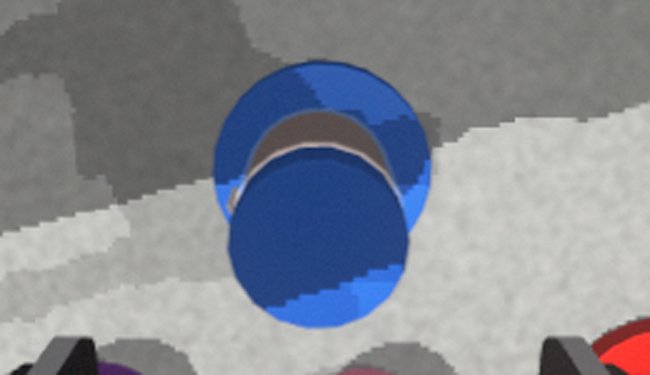

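The blue jar is upright and centred on the blue stand. Next is the green jar.

play_rows:
  travel:
    - [-11.7,15.5,0]
    - [-11.7,15.5,0]
    - [-11.7,15.5,0]
    - [-11.7,15.5,0]
    - [-11.7,15.5,0]
    - [-11.7,15.5,0]
    - [-11.7,15.5,0]
    - [-11.7,15.5,0]
    - [-11.7,15.5,0]
  turn:
    - [0,0,0]
    - [0,0,0]
    - [0,0,0]
    - [0,0,0]
    - [0,0,0]
    - [0,0,0]
    - [0,0,0]
    - [0,0,0]
    - [0,0,0]

```text
time: 20.08
tool_pos: [0.6178, 0.1029, 0.3274]
tool_rot: [0.707, 0.707, -0.001, -0.001]
wrist_force: [-0.0, -1.3, -0.2]
finger_gap: 0.0851
gripper_force: 0.0
```

```bash
python3 - <<'E'
from st import *
look('green',[.619,.1025],(.072,.09),.027,[0,1,3],'w12')
plan([.619,.1025,.2085])
stand('red',[.615,.107],'w12b')
E
```

```text
green [0.6186 0.1027] [-1.4  1.4  0.1] [224.5 296.5 167.5 240.5]
t 20.1333 tcp [0.6179 0.1032 0.3279] gap 0.0848188040386915 travel cm [-0.07  0.14 11.94] turn [-0.003  0.     0.001]
red [211.5 299.5 128.5 200.5] (array([0.61475608, 0.1076555 ]), array([-0.6,  0.6,  0.1]))
```

play_rows:
  travel:
    - [0,0.1,4]
    - [0,0.1,7]
    - [0,0.1,10]
    - [0,0.1,11.8]
    - [0,0.1,12]
    - [0,0.1,12]
    - [0,0.1,12]
  turn:
    - [0,0,0]
    - [0,0,0]
    - [0,0,0]
    - [0,0,0]
    - [0,0,0]
    - [0,0,0]
    - [0,0,0]

```text
time: 20.77
tool_pos: [0.6208, 0.1028, 0.2104]
tool_rot: [0.707, 0.707, 0.001, 0.001]
wrist_force: [0.6, -0.5, 0.9]
finger_gap: 0.0856
gripper_force: 0.0
```

play_rows:
  travel:
    - [0,0,0]
    - [0,0,0]
    - [0,0,0]
    - [0,0,0]
    - [0,0,0]
    - [0,0,0]
    - [0,0,0]
    - [0,0,0]
    - [0,0,0]
  turn:
    - [0,0,0]
    - [0,0,0]
    - [0,0,0]
    - [0,0,0]
    - [0,0,0]
    - [0,0,0]
    - [0,0,0]
    - [0,0,0]
    - [0,0,0]
  claw: 4.5

```text
time: 21.52
tool_pos: [0.6211, 0.1024, 0.2112]
tool_rot: [0.707, 0.707, 0.001, 0.001]
wrist_force: [-2.3, -0.1, 7.0]
finger_gap: 0.0556
gripper_force: 26.9
```

play_rows:
  travel:
    - [0,0,-2]
    - [0,0,-5]
    - [0,0,-9]
    - [0,0,-12]
    - [0,0,-12]
    - [0,0,-12]
  turn:
    - [0,0,0]
    - [0,0,0]
    - [0,0,0]
    - [0,0,0]
    - [0,0,0]
    - [0,0,0]

```text
time: 22.02
tool_pos: [0.6214, 0.1023, 0.3323]
tool_rot: [0.707, 0.707, 0.003, 0.002]
wrist_force: [-0.1, -0.3, -2.0]
finger_gap: 0.0551
gripper_force: 27.6
```

```bash
python3 - <<'E'
from st import *
plan([.6475,.2955,.328])
stand('red',[.615,.107],'w13')
E
```

```text
t 22.0167 tcp [0.6214 0.1023 0.3323] gap 0.05507693110741602 travel cm [19.32  2.61  0.46] turn [ 0.007 -0.001 -0.   ]
red [204.5 291.5 126.5 203.5] (array([0.61392483, 0.10841167]), array([-0.6,  0.6,  0. ]))
```

play_rows:
  travel:
    - [3,0.4,0.2]
    - [6.5,0.9,0.2]
    - [10,1.4,0.2]
    - [13.5,1.9,0.2]
    - [16.5,2.3,0.2]
    - [18.5,2.6,0.2]
    - [19.2,2.6,0.2]
    - [19.2,2.6,0.2]
    - [19.2,2.6,0.2]
    - [19.2,2.6,0.2]
  turn:
    - [0,0,0]
    - [0,0,0]
    - [0,0,0]
    - [0,0,0]
    - [0,0,0]
    - [0,0,0]
    - [0,0,0]
    - [0,0,0]
    - [0,0,0]
    - [0,0,0]

```text
time: 22.9
tool_pos: [0.6459, 0.2927, 0.3255]
tool_rot: [0.707, 0.707, -0.002, -0.0]
wrist_force: [0.1, -0.6, -0.8]
finger_gap: 0.0555
gripper_force: 27.5
```

play_rows:
  travel:
    - [0,0,0]
    - [0,0,0]
    - [0,0,0]
  turn:
    - [0,0,0]
    - [0,0,0]
    - [0,0,0]

```text
time: 23.15
tool_pos: [0.6465, 0.2931, 0.3273]
tool_rot: [0.708, 0.707, 0.0, 0.0]
wrist_force: [0.3, 0.3, -2.5]
finger_gap: 0.0556
gripper_force: 27.5
```

```bash
python3 - <<'E'
from st import *
plan([.6475,.2945,.2115])
stand('green',[.6475,.2945],'w14')
E
```

```text
t 23.15 tcp [0.6465 0.2931 0.3273] gap 0.055617665622992245 travel cm [ 0.14  0.1  11.58] turn [ 0.     0.    -0.001]
green [214.5 301.5 130.5 200.5] (array([0.64670074, 0.29576184]), array([-1.2,  1.2,  0.1]))
```

play_rows:
  travel:
    - [0.1,0.1,3]
    - [0.2,0.1,6]
    - [0.2,0.1,8.5]
    - [0.2,0.1,10]
    - [0.2,0.1,11]
    - [0.2,0.1,11.5]
    - [0.2,0.1,11.7]
    - [0.2,0.1,11.7]
    - [0.2,0.1,11.7]
  turn:
    - [0,0,0]
    - [0,0,0]
    - [0,0,0]
    - [0,0,0]
    - [0,0,0]
    - [0,0,0]
    - [0,0,0]
    - [0,0,0]
    - [0,0,0]

```text
time: 23.95
tool_pos: [0.6483, 0.2965, 0.2117]
tool_rot: [0.707, 0.707, 0.002, 0.001]
wrist_force: [-0.5, 0.4, -1.0]
finger_gap: 0.0555
gripper_force: 27.6
```

play_rows:
  travel:
    - [0,0,0.05]
    - [0,0,0.1]
    - [0,0,0.1]
  turn:
    - [0,0,0]
    - [0,0,0]
    - [0,0,0]

```text
time: 24.2
tool_pos: [0.6484, 0.2966, 0.2113]
tool_rot: [0.707, 0.707, 0.002, 0.001]
wrist_force: [-0.5, -0.1, 5.5]
finger_gap: 0.0551
gripper_force: 28.2
```

play_rows:
  travel:
    - [0,0,0]
    - [0,0,0]
    - [0,0,0]
    - [0,0,0]
    - [0,0,0]
    - [0,0,0]
  turn:
    - [0,0,0]
    - [0,0,0]
    - [0,0,0]
    - [0,0,0]
    - [0,0,0]
    - [0,0,0]
  claw: 8.5

```text
time: 24.7
tool_pos: [0.6472, 0.2962, 0.2087]
tool_rot: [0.707, 0.707, -0.0, -0.0]
wrist_force: [0.1, -0.4, 0.6]
finger_gap: 0.085
gripper_force: 0.0
```

play_rows:
  travel:
    - [0,0,-1]
    - [0,0,-4]
    - [0,0,-8]
    - [0,0,-12]
    - [0,0,-12]
    - [0,0,-12]
    - [0,0,-12]
  turn:
    - [0,0,0]
    - [0,0,0]
    - [0,0,0]
    - [0,0,0]
    - [0,0,0]
    - [0,0,0]
    - [0,0,0]

```text
time: 25.28
tool_pos: [0.6472, 0.2962, 0.33]
tool_rot: [0.707, 0.707, 0.0, 0.0]
wrist_force: [-0.4, 1.3, -1.4]
finger_gap: 0.0855
gripper_force: 0.0
```

```bash
python3 - <<'E'
from look import *
plan([.615,-.1175,.33])
c3=cam('wrist');im=r.snapshot('wrist');cv2.imwrite('pics/w15.png',im);cv2.imwrite('pics/w15c.png',cv2.resize(im[110:260,130:390],None,fx=2.5,fy=2.5,interpolation=cv2.INTER_CUBIC))
E
```

```text
t 25.2833 tcp [0.6472 0.2962 0.33  ] gap 0.08545723500106255 travel cm [-4.137e+01 -3.220e+00 -2.000e-02] turn [ 0.001 -0.     0.   ]
```

View pics/w15c.png

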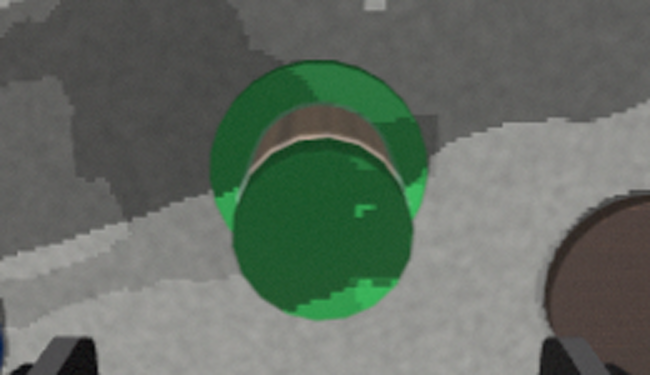

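```bash
python3 - <<'E'
from m import *
c3=cam('wrist')
f=lambda e:np.array([130+e[0]/2.5-.3,130+e[1]/2.5-.3,110+e[2]/2.5-.3,110+e[3]/2.5-.3])
for n,s,l in(('green',[210,428,60,0],[232,412,0,320]),('blue',[214,430,60,0],[228,408,0,327]),('yellow',[209,429,58,0],[233,413,0,326])):
    a,_=fit([(c3,f(s))],.0,.012,.043,[.6475,.2955],[0,1,2]);b,q=fit([(c3,f(l))],.072,.09,.027,[.6475,.2955],[0,1,3]);print(n,'jar-stand mm',((b-a)*1e3).round(1),q)
E
```

```text
green jar-stand mm [1.  3.3] [-1.4  1.4  0.1]
blue jar-stand mm [-1.3  1. ] [-1.3  1.3  0.1]
yellow jar-stand mm [1.3 0.5] [-1.3  1.3  0.1]
```

play_rows:
  travel:
    - [-41.4,-3.2,0]
    - [-41.4,-3.2,0]
    - [-41.4,-3.2,0]
    - [-41.4,-3.2,0]
    - [-41.4,-3.2,0]
    - [-41.4,-3.2,0]
    - [-41.4,-3.2,0]
    - [-41.4,-3.2,0]
    - [-41.4,-3.2,0]
    - [-41.4,-3.2,0]
  turn:
    - [0,0,0]
    - [0,0,0]
    - [0,0,0]
    - [0,0,0]
    - [0,0,0]
    - [0,0,0]
    - [0,0,0]
    - [0,0,0]
    - [0,0,0]
    - [0,0,0]

```text
time: 26.17
tool_pos: [0.6138, -0.1196, 0.3265]
tool_rot: [0.707, 0.707, -0.001, -0.002]
wrist_force: [0.6, 0.9, 0.5]
finger_gap: 0.085
gripper_force: 0.0
```

play_rows:
  travel:
    - [0,0,0]
    - [0,0,0]
    - [0,0,0]
    - [0,0,0]
    - [0,0,0]
  turn:
    - [0,0,0]
    - [0,0,0]
    - [0,0,0]
    - [0,0,0]
    - [0,0,0]

```text
time: 26.58
tool_pos: [0.6153, -0.116, 0.3283]
tool_rot: [0.706, 0.708, -0.0, -0.001]
wrist_force: [-1.4, 0.8, 1.1]
finger_gap: 0.0849
gripper_force: 0.0
```

```bash
python3 - <<'E'
from st import *
look('red',[.615,-.1175],(.072,.09),.027,[0,1,3],'w16')
plan([.615,-.1175,.2085])
E
```

```text
red [ 0.6152 -0.1174] [-1.2  1.2  0.1] [222.5 294.5 168.5 241.5]
t 26.6333 tcp [ 0.6154 -0.1161  0.3286] gap 0.08494120879470682 travel cm [-0.15 -0.02 12.01] turn [-0.001 -0.     0.002]
```

play_rows:
  travel:
    - [-0.1,0,4]
    - [-0.1,0,7]
    - [-0.1,0,10]
    - [-0.1,0,11.8]
    - [-0.1,0,12]
    - [-0.1,0,12]
    - [-0.1,0,12]
  turn:
    - [0,0,0]
    - [0,0,0]
    - [0,0,0]
    - [0,0,0]
    - [0,0,0]
    - [0,0,0]
    - [0,0,0]

```text
time: 27.22
tool_pos: [0.6162, -0.1182, 0.2102]
tool_rot: [0.707, 0.708, 0.0, 0.001]
wrist_force: [0.8, -0.4, 0.5]
finger_gap: 0.0853
gripper_force: 0.0
```

play_rows:
  travel:
    - [0,0,0]
    - [0,0,0]
    - [0,0,0]
    - [0,0,0]
    - [0,0,0]
    - [0,0,0]
    - [0,0,0]
    - [0,0,0]
    - [0,0,0]
  turn:
    - [0,0,0]
    - [0,0,0]
    - [0,0,0]
    - [0,0,0]
    - [0,0,0]
    - [0,0,0]
    - [0,0,0]
    - [0,0,0]
    - [0,0,0]
  claw: 4.5

```text
time: 27.97
tool_pos: [0.6163, -0.119, 0.2113]
tool_rot: [0.707, 0.707, 0.001, 0.001]
wrist_force: [-0.6, 0.8, 5.5]
finger_gap: 0.0553
gripper_force: 27.2
```

play_rows:
  travel:
    - [0,0,-2]
    - [0,0,-5]
    - [0,0,-9]
    - [0,0,-12]
    - [0,0,-12]
    - [0,0,-12]
  turn:
    - [0,0,0]
    - [0,0,0]
    - [0,0,0]
    - [0,0,0]
    - [0,0,0]
    - [0,0,0]

```text
time: 28.47
tool_pos: [0.6162, -0.1191, 0.3321]
tool_rot: [0.707, 0.707, 0.002, 0.003]
wrist_force: [-0.0, -0.1, -1.2]
finger_gap: 0.0557
gripper_force: 27.4
```

```bash
python3 - <<'E'
from st import *
plan([.6147,.1075,.328])
E
```

```text
t 28.4667 tcp [ 0.6162 -0.1191  0.3321] gap 0.05566924097643932 travel cm [22.66 -0.16  0.37] turn [ 0.006  0.002 -0.   ]
```

play_rows:
  travel:
    - [3.5,-0.1,0.2]
    - [7,-0.1,0.2]
    - [10.5,-0.1,0.2]
    - [14,-0.1,0.2]
    - [17.5,-0.1,0.2]
    - [20.5,-0.1,0.2]
    - [22,-0.1,0.2]
    - [22.6,-0.1,0.2]
    - [22.6,-0.1,0.2]
    - [22.6,-0.1,0.2]
  turn:
    - [0,0,0]
    - [0,0,0]
    - [0,0,0]
    - [0,0,0]
    - [0,0,0]
    - [0,0,0]
    - [0,0,0]
    - [0,0,0]
    - [0,0,0]
    - [0,0,0]

```text
time: 29.3
tool_pos: [0.614, 0.1064, 0.3259]
tool_rot: [0.707, 0.707, -0.001, -0.0]
wrist_force: [0.7, -0.3, -0.5]
finger_gap: 0.0551
gripper_force: 27.3
```

play_rows:
  travel:
    - [0,0,0]
    - [0,0,0]
    - [0,0,0]
    - [0,0,0]
    - [0,0,0]
  turn:
    - [0,0,0]
    - [0,0,0]
    - [0,0,0]
    - [0,0,0]
    - [0,0,0]

```text
time: 29.72
tool_pos: [0.6144, 0.1065, 0.3272]
tool_rot: [0.707, 0.707, 0.0, 0.0]
wrist_force: [-0.1, 0.1, -1.5]
finger_gap: 0.0556
gripper_force: 27.3
```

```bash
python3 - <<'E'
from st import *
plan([.6147,.1063,.2112])
stand('red',[.6147,.1075],'w17')
E
```

```text
t 29.7167 tcp [0.6144 0.1065 0.3272] gap 0.05558109596544143 travel cm [-0.02  0.02 11.6 ] turn [ 0.     0.    -0.001]
red [214.5 301.5 131.5 201.5] (array([0.61465052, 0.10829202]), array([-1.1,  1.1,  0.1]))
```

play_rows:
  travel:
    - [0,0,3]
    - [0,0,6]
    - [0,0,8.5]
    - [0,0,10]
    - [0,0,11]
    - [0,0,11.5]
    - [0,0,11.7]
    - [0,0,11.7]
    - [0,0,11.8]
    - [0,0,11.8]
  turn:
    - [0,0,0]
    - [0,0,0]
    - [0,0,0]
    - [0,0,0]
    - [0,0,0]
    - [0,0,0]
    - [0,0,0]
    - [0,0,0]
    - [0,0,0]
    - [0,0,0]

```text
time: 30.6
tool_pos: [0.6152, 0.1073, 0.2112]
tool_rot: [0.707, 0.707, 0.001, 0.001]
wrist_force: [-2.1, -0.7, 4.0]
finger_gap: 0.055
gripper_force: 27.8
```

play_rows:
  travel:
    - [0,0,0]
    - [0,0,0]
    - [0,0,0]
    - [0,0,0]
    - [0,0,0]
    - [0,0,0]
  turn:
    - [0,0,0]
    - [0,0,0]
    - [0,0,0]
    - [0,0,0]
    - [0,0,0]
    - [0,0,0]
  claw: 8.5

```text
time: 31.1
tool_pos: [0.6143, 0.1072, 0.209]
tool_rot: [0.707, 0.707, 0.0, 0.0]
wrist_force: [-0.4, 0.3, -1.1]
finger_gap: 0.0852
gripper_force: 0.0
```

play_rows:
  travel:
    - [0,0,-1]
    - [0,0,-4]
    - [0,0,-8]
    - [0,0,-12]
    - [0,0,-12]
    - [0,0,-12]
    - [0,0,-12]
  turn:
    - [0,0,0]
    - [0,0,0]
    - [0,0,0]
    - [0,0,0]
    - [0,0,0]
    - [0,0,0]
    - [0,0,0]

```text
time: 31.68
tool_pos: [0.6142, 0.1072, 0.3298]
tool_rot: [0.707, 0.707, 0.0, 0.0]
wrist_force: [-0.3, -0.0, -0.4]
finger_gap: 0.085
gripper_force: 0.0
```

```bash
python3 - <<'E'
from look import *
plan([.648,.295,.33])
c3=cam('wrist');im=r.snapshot('wrist');cv2.imwrite('pics/w18.png',im);cv2.imwrite('pics/w18c.png',cv2.resize(im[110:260,130:390],None,fx=2.5,fy=2.5,interpolation=cv2.INTER_CUBIC))
E
```

```text
t 31.6833 tcp [0.6142 0.1072 0.3298] gap 0.085047570938253 travel cm [ 1.878e+01  3.380e+00 -1.000e-02] turn [ 0.001 -0.     0.   ]
```

View pics/w18c.png

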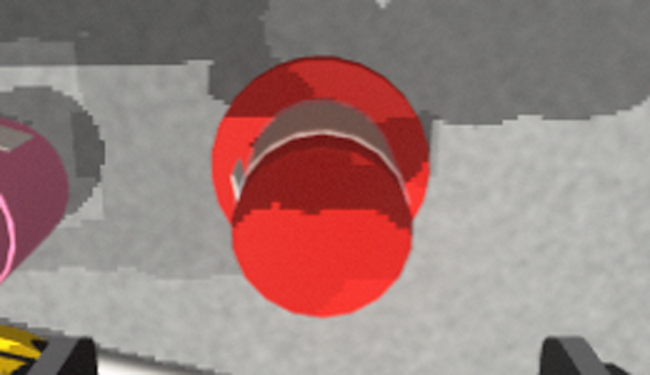

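```bash
python3 - <<'E'
from m import *
c3=cam('wrist')
f=lambda e:np.array([130+e[0]/2.5-.3,130+e[1]/2.5-.3,110+e[2]/2.5-.3,110+e[3]/2.5-.3])
a,_=fit([(c3,f([212,430,56,0]))],.0,.012,.043,[.615,.107],[0,1,2]);b,q=fit([(c3,f([232,411,0,317]))],.072,.09,.027,[.615,.107],[0,1,3]);print('red',a,b,((b-a)*1e3).round(1))
ims={}
for n in('scene','side'):
    ims[n]=r.snapshot(n);cv2.imwrite(f'pics/{n}9.png',ims[n])
P={'red':[.615,.108],'green':[.647,.296],'blue':[.465,.219],'yellow':[.471,-.0075]}
for c,p in P.items():
  for n in ims:
    c3=cam(n);u=w2pix(c3,[*p,.081]);v=w2pix(c3,[p[0],p[1],.006]);m=mask(ims[n],c)
    # split lid / stand at half-way row
    mid=int((u[1]+v[1])/2);ml=m.copy();ml[mid:]=0;ms=m.copy();ms[:mid]=0
    try:
      l,fl=fit([(c3,comp(ml,*u,10))],.072,.09,.027,p,[0,1,2,3]);s,fs=fit([(c3,comp(ms,*v,25))],0,.012,.043,p,[0,1,3]);print(c,n,((l-s)*1e3).round(1),fl,fs)
    except Exception as ex: print(c,n,ex)
E
```

```text
red [0.61326962 0.10704564] [0.61332049 0.10965107] [0.1 2.6]
red scene [1.5 1.6] [-0.3  0.3 -0.5  0.4] [-0.5  0.5 -0. ]
red side [ 1.8 -0.9] [-1.3  1.4 -0.9  0.6] [-0.4  0.4 -0.1]
green scene [2.4 0.2] [-0.5  0.5 -1.2  1.1] [-0.9  0.9 -0.1]
green side [1.2 1.4] [-1.   1.1 -1.7  1.3] [-1.5  1.5 -0.2]
blue scene [-1.1 -6.8] [-4.   4.  -1.2  0.9] [-7.1  7.1 -0.6]
blue side [-1.8  1.3] [-0.4  0.4 -1.1  0.9] [-0.7  0.7 -0.1]
yellow scene [ 1.3 -3. ] [-0.2  0.2 -0.2  0.2] [-0.1  0.1 -0. ]
yellow side [12.7  4.9] [-0.6  0.6 -1.2  1. ] [-5.8  5.7 -0.8]
```

View pics/scene9.png

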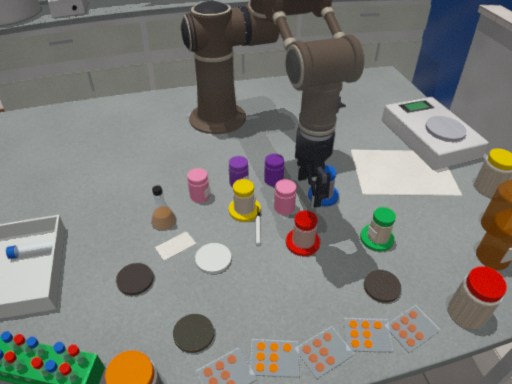

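play_rows:
  travel:
    - [0,0,-3]
    - [0,0,-6]
    - [0,0,-6]
    - [0,0,-6]
    - [0,0,-6]
  turn:
    - [0,0,0]
    - [0,0,0]
    - [0,0,0]
    - [0,0,0]
    - [0,0,0]

```text
time: 32.25
tool_pos: [0.6138, 0.1072, 0.3874]
tool_rot: [0.707, 0.707, -0.001, -0.001]
wrist_force: [0.4, 0.4, -0.5]
finger_gap: 0.0851
gripper_force: 0.0
```

The scene shows red (303,230), green (380,228) and yellow (243,198) each on its own stand. The blue jar is behind the gripper here, but it was checked earlier. The white stand (213,258) is empty and the flask (163,210) has not moved. Handing in.

```bash
python3 -c "
from rig import r
print(r.job_done())"
```

```text
the job is handed in; nothing more can be done
None
```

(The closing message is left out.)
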